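# Open the three-wheel combination lock

## Robot

A 6-joint arm with a two-finger parallel gripper is mounted at the origin on a cart in front of the work surface, level with it; the furniture and walls round the work are solid. World frame = base frame: x ahead of the robot, y to its left, z up, the work surface at z = 0. Lengths are in mm, angles in rad, forces in N, time in s.
With the tool pointing down it reaches from about 350 to 875 mm from the base axis. Payload 4.2 kg.
Tool frame: the origin (TCP) lies at the very end of the fingers, on their centre line; the grasp point (between the pads) lies 19 mm behind it; z points along the fingers, y is the line along which they close (so a half turn about z gives the same grasp; the last joint's range is limited). The gripper opens to 85 mm and grips with 20 to 120 N. Pads are 22 mm wide; open, the fingers measure 114 mm over their backs; the gripper's body (76 mm by 85 mm) begins 54 mm behind the grasp point. The pads swing forward as they close: fully open they stand 13 mm farther back than shut.
Start: joints at [-0.968, 0.385, 0.008, 0, -1.194, -0.259], TCP at [210.682, -588.398, 231.312] pointing down, gripper open.
Joint ranges: [-3.14, 3.14], [-1.21, 2.06], [-1.07, 1.41], [-3.16, 2.05], [-2.99, -0.16], [-3.1, 3.1]. Speed limits (rad/s): [2.79, 2.79, 3.14, 3.14, 3.14, 3.14].

## Interface

Orientations are given as a unit quaternion [x, y, z, w].
In Python, from bench import arm, optics gives the robot as it stands. The module is installed in compiled form; this text tells all that it offers.
- The arm moves only by the tool step_arm, never from a script. Its argument "motion" is a list of rows, each an object with "dr": the turn, a rotation vector about the tool's x, y, z in units of 8 degrees (1.0 is 8 degrees), a list of three; "slide": the shift along the tool's x, y, z in mm, a list of three; "jaw": the finger opening in mm, from 0 to 85.4. A call has exactly 8 rows; each row is the pose to reach, as a shift and turn from the pose commanded when the call began, along the tool's axes at that moment; what a row does not reach only later rows make up. A row lasts 1/8 s, in which the tool goes at most 62.5 mm and 10.7 degrees, less where a joint would pass 70% of its speed; a pose out of reach is approached as far as the arm can. A call with a gripper value outside its range is refused whole. The fingers move at their own pace and stop on an object; the grip force is fixed at half the most. Time passes only in rows, so rows that repeat a pose let the fingers close, or fill a call up. It gives the time, the measured TCP pose, the force, the opening and the grip force at its end, in the units of the state.
- arm.read_state(): the state, without advancing time (a new reading comes with each control period).
- optics.get_image(name): name is "scene" or "top" or "wrist"; returns the picture (480x640x3 uint8, blue, green, red); there is no depth.
- optics.camera_info(name): a dict with "camera_matrix" (3x3 intrinsics, pixels), "view" (4x4, takes a point from world to camera coordinates); the wrist camera has in their place "T_tool_cam" (4x4, takes a point from camera to tool coordinates, whose origin is the TCP and whose axes are the flange's). Camera axes: x right, y up, looking along -z (the intrinsics and any distortion apply to the point x, -y, -z); pixel columns grow to the right and rows downward; lengths in mm; the calibration is good to about 2 mm. A picture is of the moment at which its call begins: read the wrist's pose just before it. camera_info takes no time and is no camera call.
- arm.job_done(): hands the job in; it is judged then, once.
The state is a dict: "clock": time; "joints": joint angles; "joint_vel": joint speeds; "joint_efforts": joint torques, N m; "position": TCP position; "ee_rot": TCP orientation; "contact_force": force on the tool from outside, world axes, zero at the start; "wrist_torque": the same for the moment, N m; "gripper_width": finger opening in mm; "grasp_force": force on a finger pad.
Only numpy, scipy, OpenCV 4.12 (cv2) and the standard library are available. Lean on these libraries where they do the work, as an engineer would, in place of code of your own. Each camera call takes 0.05 s, during which the arm holds its last target. There are 200 camera calls.

## Task

Unlock the grey combination lock on the bench: with a fingertip, flick the left and the right thumbwheel round click by click until each one's ribbed gap stands straight up between its pointers, as the middle wheel's already does (leave that one set). Then push the end plate of the release bar, at the lock's left end, fully in. Only touch and push, pick nothing up, and leave the tools lying around where they are.

Things in the scene. Friction and masses are not known exactly. Their poses are not given: they have to be found in the camera images.
- lock: grey steel combination lock case bolted to the bench, 100 (x) x 210 (y) x 76 mm high, turned up to 0.3 rad. Origin: centre of its underside on the table; x points away from its front, y to its left, z up. Three black thumbwheels (left, mid, right) stick up out of slots in its top at y = +58, 0, -58 mm; their axles lie along y at x = 0, 62 mm above the table.
- left_axle (a point): centre of the left (+y) wheel. Each wheel is a drum of radius 24 mm, 26 wide, with six paddle-like lobes 60 degrees apart: tip radius 40 mm, 8 mm thick, 18 mm wide along the axle. At rest a gap stands straight up with a lobe 30 degrees before and behind it: lobe tips 97 mm above the table, 20 mm either side of the axle; a lobe passing over the top reaches 102 mm.
- wheel_left (a joint): angle of the left (+y) wheel, rad: 0 home, grows as its top rolls away along the lock's +x. A sprung click holds it at every multiple of 60 degrees (1.047). It turns without end, either way. It starts one to three clicks before home: about -1.05, -2.09 or -3.14 (rarely balanced half-way between two of these).
- left_rib (a point): middle of the top of the raised aluminium rib, 9 mm wide and 25 long, parallel to the axle, in one of the left (+y) wheel's six gaps (the other five are bare); 28 mm from the axle, turns with the wheel
- left_home (a point): fixed point where left_rib lies when that wheel is home, its ribbed gap straight up between the two small steel pointers beside its slot (28 mm above the axle, 90 mm above the table)
- mid_axle (a point): centre of the middle wheel. Same wheel as the left one.
- wheel_mid (a joint): angle of the middle wheel, rad: 0 home, grows as its top rolls away along the lock's +x. A sprung click holds it at every multiple of 60 degrees (1.047). It turns without end, either way. It starts home.
- mid_rib (a point): middle of the top of the raised aluminium rib, 9 mm wide and 25 long, parallel to the axle, in one of the middle wheel's six gaps (the other five are bare); 28 mm from the axle, turns with the wheel
- mid_home (a point): fixed point where mid_rib lies when that wheel is home, its ribbed gap straight up between the two small steel pointers beside its slot (28 mm above the axle, 90 mm above the table)
- right_axle (a point): centre of the right (-y) wheel. Same wheel as the left one. It takes 2 to 4 N at a lobe's tip to start a click of any wheel; past half-way (a lobe past the top) the wheel snaps on by itself when left free.
- wheel_right (a joint): angle of the right (-y) wheel, rad: 0 home, grows as its top rolls away along the lock's +x. A sprung click holds it at every multiple of 60 degrees (1.047). It turns without end, either way. It starts one to three clicks before home: about -1.05, -2.09 or -3.14 (rarely balanced half-way between two of these).
- right_rib (a point): middle of the top of the raised aluminium rib, 9 mm wide and 25 long, parallel to the axle, in one of the right (-y) wheel's six gaps (the other five are bare); 28 mm from the axle, turns with the wheel
- right_home (a point): fixed point where right_rib lies when that wheel is home, its ribbed gap straight up between the two small steel pointers beside its slot (28 mm above the axle, 90 mm above the table)
- bar (a joint): travel of the release bar, m: 0 drawn out, 0.020 fully pushed in (a dead stop). It slides along the lock's -y with about 2 N of friction and stays where it is left. Inside, a gate in each wheel blocks it after about 3 mm unless all three wheels are home; pushed in, it locks the wheels. Its far end comes out 28 mm at the right.
- plate_face (a point): centre of the outer (+y) face of the release bar's steel end plate, at the left end of the lock: 44 (x) x 8 (y) x 46 mm high, from 8 to 54 mm above the table, this point at 31 mm. Drawn out it is 135 mm from the lock's middle, pushed in 115 mm (the plate then 2 mm from the case).
- the_tape_roll: bystander, loose, not to be moved: roll of black tape, 62 mm across, 19 high (sizes in mm)
- the_screwdriver_0: bystander, loose, not to be moved: red-handled screwdriver, 218 long (sizes in mm)
- the_pliers: bystander, loose, not to be moved: pliers with red grips, 201 long (sizes in mm)
- the_oil_can: bystander, loose, not to be moved: upright spray can, 59 across, 200 high, behind the lock (sizes in mm)
- the_punch_1: bystander, loose, not to be moved: grey steel punch, 140 long (sizes in mm)
- the_combo_wrench_3: bystander, loose, not to be moved: rusty combination spanner, 228 long (sizes in mm)

How it is judged (in metres and radians):
On the way, in this order (a step that is already met when the one before it is completed fails the run):
1. all three wheels stand home while the bar is still drawn out (distance between left_rib and left_home below 0.008 m and distance between mid_rib and mid_home below 0.008 m and distance between right_rib and right_home below 0.008 m and value of joint bar below 0.008 m), for 0.2 s.
2. the release bar is pushed fully in (value of joint bar above 0.017 m), for 0.2 s.
At the end, for the whole second after the job is handed in: each of the three ribs within 8 mm of its home point (a click moves it 28 mm), and the release bar pushed in at least 17 of its 20 mm (distance between left_rib and left_home below 0.008 m and distance between mid_rib and mid_home below 0.008 m and distance between right_rib and right_home below 0.008 m and value of joint bar above 0.017 m); the robot touches nothing.
It fails at once if the middle wheel is knocked off its setting (its rib more than 15 mm from home) (distance between mid_rib and mid_home above 0.015 m).
It fails at once if a bystander is moved or lifted by more than 25 mm (distance of any of the_tape_roll, the_screwdriver_0, the_pliers, the_oil_can, the_punch_1, the_combo_wrench_3 from where it was at the start of the episode above 0.025 m).
It also fails if it takes over 61 s, if anything falls off the work surface, if the arm or the gripper's body presses on something with over 40 N, if the wrist force passes 120 N, or if a joint passes its speed limit or range.

## Working session

There is one attempt and no reset: what is moved stays moved. The work goes in short steps, Python scripts to look and compute and a tool call to move; the robot and the scene stay as the last step left them, time stands still between calls to the robot, and variables do not carry over. Pictures are saved under pics/ and viewed, at most 10 in all, crops included, and the job is handed in when it is done.

Besides the shell and the picture viewer there is one more tool, called after "Emit:" as name(argument=value, ...), one argument or row to a line, values as JSON. step_arm: Moves the arm, as the interface text tells. Its arguments: {"type":"object","properties":{"motion":{"type":"array","items":{"type":"object","properties":{"dr":{"type":"array","items":{"type":"number"}},"slide":{"type":"array","items":{"type":"number"}},"jaw":{"type":"number"}}}}},"required":["motion"]}

```bash
mkdir -p pics
python3 - <<'E'
from bench import arm, optics
import cv2, numpy as np
np.set_printoptions(precision=4,suppress=True)
for n in ("scene","top"):
    cv2.imwrite(f"pics/{n}0.png",optics.get_image(n)); print(optics.camera_info(n))
print(optics.camera_info("wrist")); print(arm.read_state())
E
```

```text
{'camera_matrix': array([[561.3029,   0.    , 302.2044],
       [  0.    , 561.3029, 240.9132],
       [  0.    ,   0.    ,   1.    ]]), 'view': array([[    0.7785,     0.6276,    -0.0053,  -399.1774],
       [   -0.5502,     0.6864,     0.4755,   281.132 ],
       [    0.3021,    -0.3673,     0.8797, -1579.962 ],
       [    0.    ,     0.    ,     0.    ,     1.    ]])}
{'camera_matrix': array([[446.1271,   0.    , 317.8381],
       [  0.    , 446.1271, 236.8498],
       [  0.    ,   0.    ,   1.    ]]), 'view': array([[  -0.0201,   -0.9997,   -0.0171,    6.5512],
       [   0.9944,   -0.0218,    0.1038, -552.5718],
       [  -0.1042,   -0.0149,    0.9944, -984.0175],
       [   0.    ,    0.    ,    0.    ,    1.    ]])}
{'camera_matrix': array([[352.4623,   0.    , 322.3859],
       [  0.    , 352.4623, 239.4664],
       [  0.    ,   0.    ,   1.    ]]), 'T_tool_cam': array([[  -0.0002,    0.9603,    0.279 ,   70.5995],
       [   1.    ,    0.0003,   -0.0004,    0.3008],
       [  -0.0004,    0.279 ,   -0.9603, -142.9666],
       [   0.    ,    0.    ,    0.    ,    1.    ]])}
{'clock': 0.1, 'joints': array([-0.9684,  0.3855,  0.0067, -0.0004, -1.194 , -0.2586]), 'joint_vel': array([ 0.0005,  0.0004,  0.002 ,  0.0034, -0.0012,  0.0001]), 'joint_efforts': array([ -0.0008, -39.3318,  18.8928,   4.198 ,  -0.0026,   0.    ]), 'position': array([ 210.5134, -587.9245,  230.3298]), 'ee_rot': array([-0.171 ,  0.9853,  0.0009, -0.0002]), 'contact_force': array([-0.2927, -0.5013, -0.1384]), 'wrist_torque': array([ 0.0573, -0.0247, -0.0196]), 'grasp_force': 0.0, 'gripper_width': 85.64191783125446}
```

View pics/top0.png

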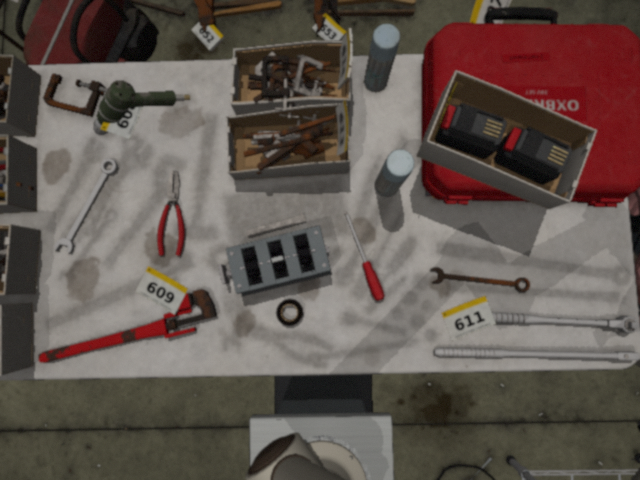

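View pics/scene0.png

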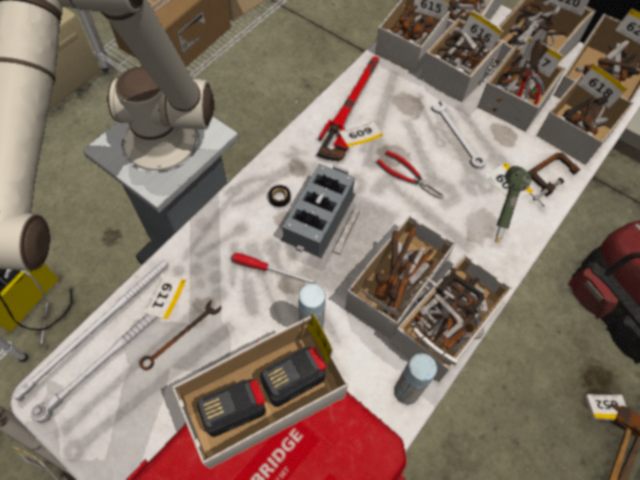

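The lock is at about (277,260) px in top, with the plate at its left end at about (227,275). The tape roll is in front of it and the screwdriver is to its right. I'll enlarge both views.

Run:
```python
import cv2, numpy as np
a=cv2.imread("pics/top0.png")[205:335,205:345]; b=cv2.imread("pics/scene0.png")[150:270,260:370]
a=cv2.resize(a,None,fx=4.5,fy=4.5,interpolation=cv2.INTER_CUBIC)
cv2.imwrite("pics/a.png",a)
```

```text
(no output)
```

View pics/a.png

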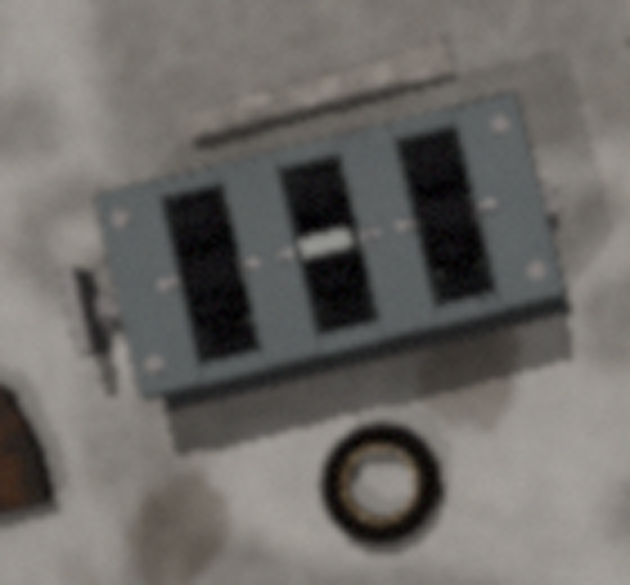

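Mid's rib is visible at crop (325,243). The left and right ribs are hidden. The case-top corners are at crop (95,193), (520,92), (567,298) and (143,397). Next I'll fit the lock pose.

```bash
cat > h.py <<'E'
import numpy as np, cv2, json
from scipy.spatial.transform import Rotation as R
from scipy.optimize import least_squares
from bench import arm, optics
np.set_printoptions(precision=3,suppress=True)
def proj(info,V,P):
    c=(np.c_[P,np.ones(len(P))]@V.T)[:,:3]*[1,-1,-1]; q=c@info["camera_matrix"].T
    return q[:,:2]/q[:,2:]
def L2W(p,P):
    x,y,a=p; c,s=np.cos(a),np.sin(a); P=np.atleast_2d(np.array(P,float))
    return np.c_[x+c*P[:,0]-s*P[:,1], y+s*P[:,0]+c*P[:,1], P[:,2]]
def fit(info,V,pix,pts,p0=(500,80,.23)):
    r=least_squares(lambda p:(proj(info,V,L2W(p,pts))-pix).ravel(),p0,x_scale=(10,10,.1)); return r.x,r.fun
def wristV(s,info):
    T=np.eye(4);T[:3,:3]=R.from_quat(s["ee_rot"]).as_matrix();T[:3,3]=s["position"]
    return np.linalg.inv(T@info["T_tool_cam"])
def move(goalW,ang):
    "tool-frame slide and turn to put TCP at goalW, tool down with tool x along -lock x (ang=lock yaw)"
    s=arm.read_state(); Rt=R.from_quat(s["ee_rot"]); c,n=np.cos(ang),np.sin(ang)
    G=R.from_matrix(np.array([[-c,-n,0],[-n,c,0],[0,0,-1]]).T)
    return Rt.inv().apply(np.array(goalW)-s["position"]), (Rt.inv()*G).as_rotvec(degrees=True)/8
E
python3 - <<'E'
from h import *
i=optics.camera_info("top")
pix=np.array([(95,193),(520,92),(567,298),(143,397),(325,243)])/4.5+205-0.4
pts=[(50,105,76),(50,-105,76),(-50,-105,76),(-50,105,76),(0,0,90)]
p,f=fit(i,i["view"],pix,pts); print(p,f.round(1))
for q in [(-120,0,300)]:
    g=L2W(p,q)[0]; print(g,*move(g,p[2]))
E
```

```text
[501.688  80.897   0.212] [ 0.1  0.1 -0.   0.3  0.3 -0.5 -0.9  0.1  0.6 -0. ]
[384.363  55.702 300.   ] [-380.538  547.551  -68.643] [ 0.014 -0.002  0.946]
```

Run:
```python
from h import *
p=(501.7,80.9,.212); g=L2W(p,(-90,0,200))[0]; print(g,*move(g,p[2]))
```

```text
[413.715  61.963 200.   ] [-410.293  543.361   31.346] [ 0.014 -0.002  0.943]
```

Emit:
step_arm(
  motion=[
    {"slide":[-41,54,3],"dr":[0,0,0.1],"jaw":0},
    {"slide":[-82,109,6],"dr":[0,0,0.2],"jaw":0},
    {"slide":[-123,163,9],"dr":[0,0,0.3],"jaw":0},
    {"slide":[-164,217,12],"dr":[0,0,0.4],"jaw":0},
    {"slide":[-205,272,15],"dr":[0,0,0.5],"jaw":0},
    {"slide":[-246,326,18],"dr":[0,0,0.6],"jaw":0},
    {"slide":[-287,380,22],"dr":[0,0,0.7],"jaw":0},
    {"slide":[-328,435,25],"dr":[0,0,0.8],"jaw":0},
  ],
)

```text
clock: 1.1
position: [359.5, -109.7, 208.5]
ee_rot: [-0.116, 0.993, 0.0, 0.0]
contact_force: [2.0, -1.1, 0.2]
gripper_width: 0.0
grasp_force: 0.0
```

Run:
```python
from h import *
p=(501.7,80.9,.212); g=L2W(p,(-90,0,200))[0]; print(arm.read_state()["position"],*move(g,p[2]))
```

```text
[ 359.47  -109.676  208.468] [-92.187 154.605   8.524] [-0.     0.005  0.14 ]
```

Emit:
step_arm(
  motion=[
    {"slide":[-35,58,3],"dr":[0,0,0.07],"jaw":0},
    {"slide":[-69,116,6],"dr":[0,0,0.14],"jaw":0},
    {"slide":[-69,116,6],"dr":[0,0,0.14],"jaw":0},
    {"slide":[-69,116,6],"dr":[0,0,0.14],"jaw":0},
    {"slide":[-69,116,6],"dr":[0,0,0.14],"jaw":0},
    {"slide":[-69,116,6],"dr":[0,0,0.14],"jaw":0},
    {"slide":[-69,116,6],"dr":[0,0,0.14],"jaw":0},
    {"slide":[-69,116,6],"dr":[0,0,0.14],"jaw":0},
  ],
)

```text
clock: 2.1
position: [399.9, 16.7, 202.5]
ee_rot: [-0.106, 0.994, 0.0, 0.0]
contact_force: [-0.1, 0.6, 0.3]
gripper_width: -0.3
grasp_force: 0.0
```

Run:
```python
from h import *
p=(501.7,80.9,.212); g=L2W(p,(-90,0,200))[0]; s=arm.read_state(); print(s["position"],*move(g,p[2]))
im=optics.get_image("wrist"); cv2.imwrite("pics/w1.png",im)
i=optics.camera_info("wrist"); V=wristV(s,i)
pts=[(50,105,76),(50,-105,76),(-50,-105,76),(-50,105,76),(0,0,90)]
print(proj(i,V,L2W(p,pts)))
```

```text
[399.902  16.679 202.538] [-23.01   41.375   2.546] [ 0.     0.002 -0.004]
[[481.223 401.604]
 [252.802 401.826]
 [246.159 302.82 ]
 [496.11  302.6  ]
 [371.115 364.295]]
```

View pics/w1.png

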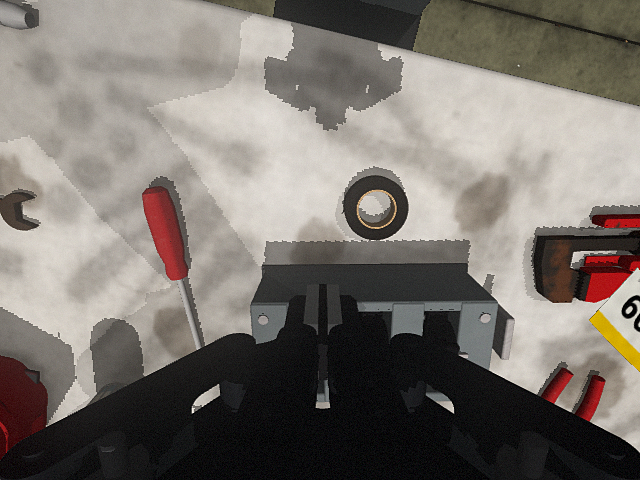

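Row 364 of the projection matches the pose. The lock's front edge is at (251..494, 303), but the fingers hide the wheels, so I'll move forward.

Emit:
step_arm(
  motion=[
    {"slide":[-45,20,0],"dr":[0,0,0],"jaw":0},
    {"slide":[-78,41,0],"dr":[0,0,0],"jaw":0},
    {"slide":[-78,41,0],"dr":[0,0,0],"jaw":0},
    {"slide":[-78,41,0],"dr":[0,0,0],"jaw":0},
    {"slide":[-78,41,0],"dr":[0,0,0],"jaw":0},
    {"slide":[-78,41,0],"dr":[0,0,0],"jaw":0},
    {"slide":[-78,41,0],"dr":[0,0,0],"jaw":0},
    {"slide":[-78,41,0],"dr":[0,0,0],"jaw":0},
  ],
)

```text
clock: 3.15
position: [467.4, 73.6, 202.6]
ee_rot: [-0.106, 0.994, 0.0, 0.0]
contact_force: [1.0, -0.4, 0.4]
gripper_width: 0.3
grasp_force: 0.0
```

Run:
```python
from h import *
p=(501.7,80.9,.212); g=L2W(p,(-45,0,200))[0]; s=arm.read_state(); print(s["position"],*move(g,p[2]))
im=optics.get_image("wrist"); cv2.imwrite("pics/w2.png",cv2.resize(im[140:400,180:500],None,fx=2.3,fy=2.3,interpolation=cv2.INTER_CUBIC))
i=optics.camera_info("wrist"); V=wristV(s,i)
pts=[(50,105,76),(50,-105,76),(-50,-105,76),(-50,105,76),(0,0,90)]
print((proj(i,V,L2W(p,pts))-[180,140])*2.3)
```

```text
[467.445  73.57  202.617] [ 9.97  -0.038  2.614] [0.001 0.002 0.003]
[[607.621 427.882]
 [ 44.506 427.92 ]
 [ 15.783 164.434]
 [636.192 164.517]
 [326.05  317.698]]
```

View pics/w2.png

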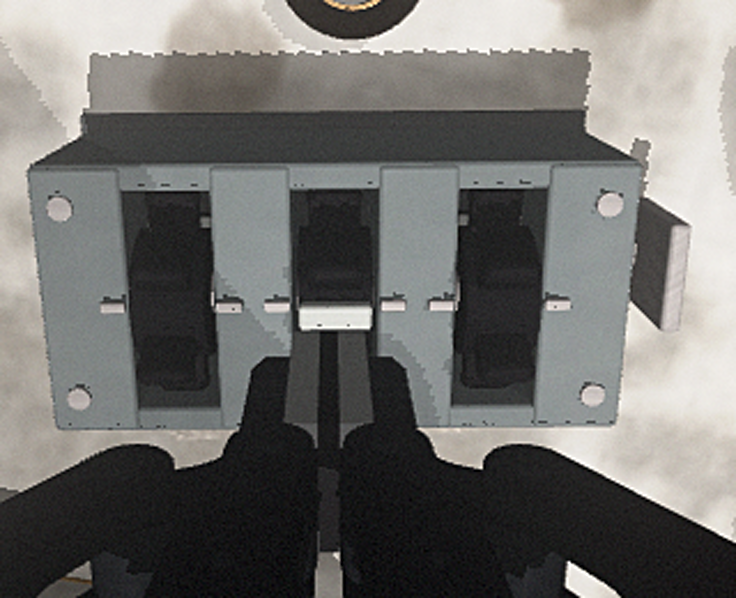

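The ribs of both outer wheels are out of sight, so each is probably two or three clicks off. The mid rib is at crop (336,317). Corners in the crop are (28,166), (640,163), (53,428) and (612,428). I'll refit and plan the right-wheel stroke.

Run:
```python
from h import *
s=arm.read_state(); i=optics.camera_info("wrist"); V=wristV(s,i)
pix=np.array([(612,428),(53,428),(28,166),(640,163),(336,317)])/2.3+[180,140]
pts=[(50,105,76),(50,-105,76),(-50,-105,76),(-50,105,76),(0,0,90)]
p,f=fit(i,V,pix,pts); print(p,f.round(1))
p=(np.array([501.7,80.9,.212])+p)/2; print(p)
for q in [(-44,-58,125),(-44,-58,92),(0,-58,92),(0,-58,125)]: print(*move(L2W(p,q)[0],p[2]))
im=cv2.imread("pics/w2.png"); im=(255*(im/255.)**.45).astype(np.uint8)
cv2.imwrite("pics/w2g.png",im[150:420,100:580])
```

```text
[501.224  83.599   0.214] [ 1.4 -0.2 -0.4  0.2 -1.9 -0.4  1.8  0.5 -0.8  0.4]
[501.462  82.249   0.213]
[  8.965 -56.719  77.582] [ 0.     0.002 -0.003]
[  8.972 -56.721 110.582] [ 0.     0.002 -0.003]
[-35.028 -56.703 110.591] [ 0.     0.002 -0.003]
[-35.035 -56.701  77.591] [ 0.     0.002 -0.003]
```

View pics/w2g.png

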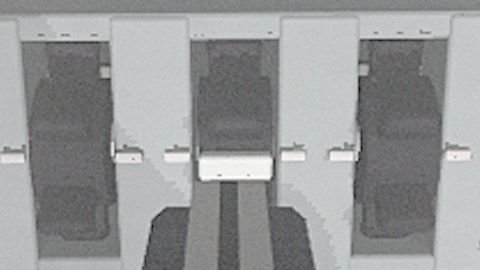

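Lobe phases look normal. A bright bit at the wheels' inner front sides (105,72) and (362,72) suggests both wheels are about two clicks back. First click is on the right wheel.

Emit:
step_arm(
  motion=[
    {"slide":[9,-57,40],"dr":[0,0,0],"jaw":0},
    {"slide":[9,-57,85],"dr":[0,0,0],"jaw":0},
    {"slide":[9,-57,111],"dr":[0,0,0],"jaw":0},
    {"slide":[9,-57,111],"dr":[0,0,0],"jaw":0},
    {"slide":[-13,-57,111],"dr":[0,0,0],"jaw":0},
    {"slide":[-35,-57,111],"dr":[0,0,0],"jaw":0},
    {"slide":[-35,-57,111],"dr":[0,0,0],"jaw":0},
    {"slide":[-35,-57,111],"dr":[0,0,0],"jaw":0},
  ],
)

```text
clock: 4.2
position: [519.2, 26.8, 96.1]
ee_rot: [-0.107, 0.994, 0.0, 0.006]
contact_force: [2.3, -1.3, 6.4]
gripper_width: 0.0
grasp_force: 3.5
```

Run:
```python
from h import *
p=(501.5,82.2,.213); s=arm.read_state(); print(s["position"],s["contact_force"],s["gripper_width"])
for q in [(0,-58,125),(0,58,125),(-44,58,125),(-44,58,92),(0,58,92)]: print(*move(L2W(p,q)[0],p[2]))
```

```text
[519.221  26.773  96.087] [ 2.324 -1.271  6.427] 0.013830847653034835
[  5.232  -0.084 -28.982] [-0.004  0.092  0.017]
[  4.951 115.915 -29.051] [-0.004  0.092  0.017]
[ 48.947 116.022 -29.616] [-0.004  0.092  0.017]
[ 49.371 116.042   3.381] [-0.004  0.092  0.017]
[  5.374 115.936   3.946] [-0.004  0.092  0.017]
```

Emit:
step_arm(
  motion=[
    {"slide":[0,0,-37],"dr":[0,0,0],"jaw":0},
    {"slide":[15,30,-37],"dr":[0,0,0],"jaw":0},
    {"slide":[35,85,-37],"dr":[0,0,0],"jaw":0},
    {"slide":[44,116,-37],"dr":[0,0,0],"jaw":0},
    {"slide":[44,116,-1],"dr":[0,0,0],"jaw":0},
    {"slide":[44,116,-1],"dr":[0,0,0],"jaw":0},
    {"slide":[25,116,-1],"dr":[0,0,0],"jaw":0},
    {"slide":[5,116,-1],"dr":[0,0,0],"jaw":0},
  ],
)

```text
clock: 5.2
position: [487.5, 139.0, 98.7]
ee_rot: [-0.107, 0.994, 0.001, 0.004]
contact_force: [1.7, 0.9, 0.3]
gripper_width: -0.1
grasp_force: 0.0
```

Emit:
step_arm(
  motion=[
    {"slide":[0,0,0],"dr":[0,0,0],"jaw":0},
    {"slide":[0,0,-40],"dr":[0,0,0],"jaw":0},
    {"slide":[25,-30,-75],"dr":[0,0,0],"jaw":0},
    {"slide":[35,-58,-108],"dr":[0,0,0],"jaw":0},
    {"slide":[35,-58,-108],"dr":[0,0,0],"jaw":0},
    {"slide":[35,-58,-108],"dr":[0,0,0],"jaw":0},
    {"slide":[35,-58,-108],"dr":[0,0,0],"jaw":0},
    {"slide":[35,-58,-108],"dr":[0,0,0],"jaw":0},
  ],
)

```text
clock: 6.2
position: [462.2, 73.9, 199.6]
ee_rot: [-0.106, 0.994, -0.0, -0.001]
contact_force: [-0.4, 0.6, -0.6]
gripper_width: 0.3
grasp_force: 0.0
```

Run:
```python
from h import *
p=(501.5,82.2,.213); s=arm.read_state(); print(s["position"],s["contact_force"])
im=optics.get_image("wrist")[195:330,180:500]; im=cv2.resize((255*(im/255.)**.5).astype(np.uint8),None,fx=2.4,fy=2.4,interpolation=cv2.INTER_CUBIC)
cv2.imwrite("pics/w3.png",im)
for q in [(-44,-58,125),(-44,-58,93),(-6,-58,93)]: print(*move(L2W(p,q)[0],p[2]))
```

```text
[462.185  73.859 199.574] [-0.379  0.566 -0.643]
[  3.718 -58.128  74.696] [-0.004 -0.013  0.001]
[  3.658 -58.112 106.696] [-0.004 -0.013  0.001]
[-34.342 -58.117 106.625] [-0.004 -0.013  0.001]
```

View pics/w3.png

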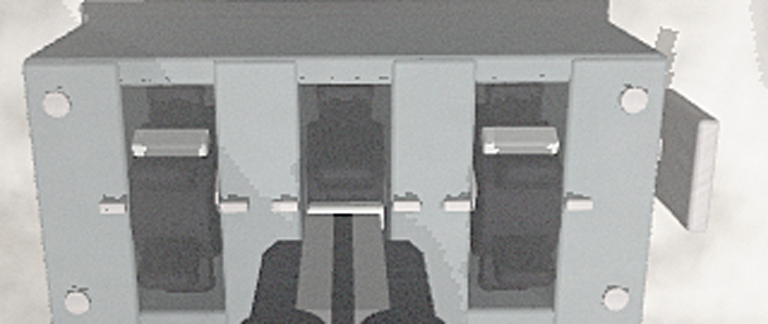

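Both ribs are now one click before home: right at (170,142), left at (520,140). I'll do one more click on each.

Emit:
step_arm(
  motion=[
    {"slide":[4,-58,40],"dr":[0,0,0],"jaw":0},
    {"slide":[4,-58,80],"dr":[0,0,0],"jaw":0},
    {"slide":[4,-58,107],"dr":[0,0,0],"jaw":0},
    {"slide":[4,-58,107],"dr":[0,0,0],"jaw":0},
    {"slide":[-16,-58,107],"dr":[0,0,0],"jaw":0},
    {"slide":[-36,-58,107],"dr":[0,0,0],"jaw":0},
    {"slide":[-36,-58,107],"dr":[0,0,0],"jaw":0},
    {"slide":[-36,-58,70],"dr":[0,0,0],"jaw":0},
  ],
)

```text
clock: 7.25
position: [508.2, 24.4, 129.5]
ee_rot: [-0.106, 0.994, -0.0, -0.003]
contact_force: [0.4, -0.0, 0.2]
gripper_width: 0.1
grasp_force: 0.0
```

Emit:
step_arm(
  motion=[
    {"slide":[15,30,0],"dr":[0,0,0],"jaw":0},
    {"slide":[35,85,0],"dr":[0,0,0],"jaw":0},
    {"slide":[40,116,0],"dr":[0,0,0],"jaw":0},
    {"slide":[40,116,37],"dr":[0,0,0],"jaw":0},
    {"slide":[40,116,37],"dr":[0,0,0],"jaw":0},
    {"slide":[20,116,37],"dr":[0,0,0],"jaw":0},
    {"slide":[0,116,37],"dr":[0,0,0],"jaw":0},
    {"slide":[0,116,37],"dr":[0,0,0],"jaw":0},
  ],
)

```text
clock: 8.25
position: [487.8, 138.7, 95.9]
ee_rot: [-0.106, 0.994, 0.001, 0.002]
contact_force: [-0.9, 0.8, 13.0]
gripper_width: 0.1
grasp_force: 7.9
```

Emit:
step_arm(
  motion=[
    {"slide":[0,0,-40],"dr":[0,0,0],"jaw":0},
    {"slide":[20,-30,-75],"dr":[0,0,0],"jaw":0},
    {"slide":[50,-58,-108],"dr":[0,0,0],"jaw":0},
    {"slide":[50,-58,-108],"dr":[0,0,0],"jaw":0},
    {"slide":[50,-58,-108],"dr":[0,0,0],"jaw":0},
    {"slide":[50,-58,-108],"dr":[0,0,0],"jaw":0},
    {"slide":[50,-58,-108],"dr":[0,0,0],"jaw":0},
    {"slide":[50,-58,-108],"dr":[0,0,0],"jaw":0},
  ],
)

```text
clock: 9.25
position: [448.7, 70.9, 200.8]
ee_rot: [-0.106, 0.994, -0.0, -0.001]
contact_force: [0.4, 0.1, -0.2]
gripper_width: -0.2
grasp_force: 0.0
```

Run:
```python
from h import *
p=(501.5,82.2,.213); s=arm.read_state(); print(s["position"],s["contact_force"])
im=optics.get_image("wrist")[195:400,180:500]; im=cv2.resize((255*(im/255.)**.5).astype(np.uint8),None,fx=2.4,fy=2.4,interpolation=cv2.INTER_CUBIC)
cv2.imwrite("pics/w4.png",im)
for q in [(0,180,150),(0,180,40),(0,100,40)]: print(L2W(p,q),*move(L2W(p,q)[0],p[2]))
```

```text
[448.724  70.884 200.805] [ 0.355  0.107 -0.227]
[[463.449 258.132 150.   ]] [-53.987 179.981  50.824] [-0.003 -0.009 -0.001]
[[463.449 258.132  40.   ]] [-54.118 180.022 160.824] [-0.003 -0.009 -0.001]
[[480.361 179.94   40.   ]] [-54.126 100.022 160.854] [-0.003 -0.009 -0.001]
```

View pics/w4.png

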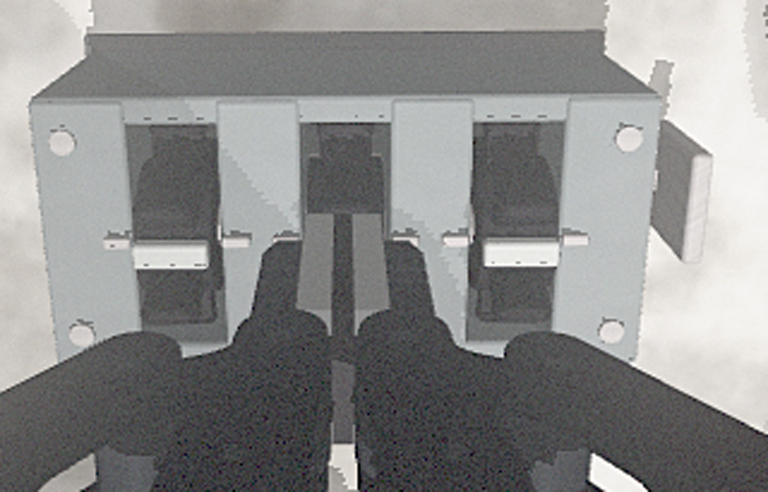

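Both ribs stand between their pointers: right at (170,255), left at (520,253). The mid wheel hasn't been touched. Next I'll go outside the end plate and lower the fingertip, staying clear of the pipe wrench.

Emit:
step_arm(
  motion=[
    {"slide":[-25,55,0],"dr":[0,0,0],"jaw":0},
    {"slide":[-48,110,0],"dr":[0,0,0],"jaw":0},
    {"slide":[-66,160,10],"dr":[0,0,0],"jaw":0},
    {"slide":[-66,160,60],"dr":[0,0,0],"jaw":0},
    {"slide":[-66,160,90],"dr":[0,0,0],"jaw":0},
    {"slide":[-66,160,90],"dr":[0,0,0],"jaw":0},
    {"slide":[-66,160,90],"dr":[0,0,0],"jaw":0},
    {"slide":[-66,160,90],"dr":[0,0,0],"jaw":0},
  ],
)

```text
clock: 10.3
position: [480.5, 241.6, 113.2]
ee_rot: [-0.106, 0.994, 0.001, 0.001]
contact_force: [0.7, -0.1, 0.6]
gripper_width: 0.1
grasp_force: 0.0
```

Run:
```python
from h import *
p=(501.5,82.2,.213); s=arm.read_state(); print(s["position"],s["contact_force"])
im=optics.get_image("wrist")
im2=cv2.resize(im[100:440,120:560],None,fx=1.5,fy=1.5); cv2.imwrite("pics/w5.png",im2)
i=optics.camera_info("wrist"); V=wristV(s,i)
print((proj(i,V,L2W(p,[(-22,135,54),(22,135,54),(12,145,36),(1,145,36),(1,175,36),(0,160,0)]))-[120,100])*1.5)
for q in [(12,160,36),(12,128,36)]: print(*move(L2W(p,q)[0],p[2]))
```

```text
[480.478 241.579 113.178] [ 0.715 -0.064  0.615]
[[236.806 151.069]
 [240.714 257.626]
 [267.472 220.942]
 [266.961 196.586]
 [336.643 196.5  ]
 [301.885 175.773]]
[ 1.19  -0.272 77.07 ] [ 0.011  0.02  -0.004]
[  1.173 -32.272  77.02 ] [ 0.011  0.02  -0.004]
```

View pics/w5.png

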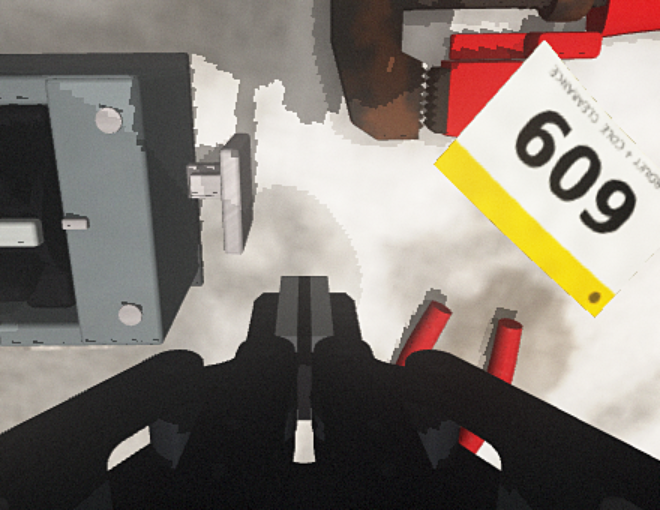

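The landing spot at about (300,200) is clear, with the plate at (237,195) and the wrench above row 140. I'll descend and push.

Emit:
step_arm(
  motion=[
    {"slide":[0,0,40],"dr":[0,0,0],"jaw":0},
    {"slide":[0,0,76],"dr":[0,0,0],"jaw":0},
    {"slide":[0,0,76],"dr":[0,0,0],"jaw":0},
    {"slide":[0,0,76],"dr":[0,0,0],"jaw":0},
    {"slide":[0,-8,76],"dr":[0,0,0],"jaw":0},
    {"slide":[0,-16,76],"dr":[0,0,0],"jaw":0},
    {"slide":[0,-22,76],"dr":[0,0,0],"jaw":0},
    {"slide":[0,-26,76],"dr":[0,0,0],"jaw":0},
  ],
)

```text
clock: 11.35
position: [485.8, 215.8, 36.2]
ee_rot: [-0.106, 0.994, 0.001, 0.001]
contact_force: [0.7, 2.0, 1.3]
gripper_width: 0.2
grasp_force: 1.1
```

Emit:
step_arm(
  motion=[
    {"slide":[0,-3,0],"dr":[0,0,0],"jaw":0},
    {"slide":[0,-5,0],"dr":[0,0,0],"jaw":0},
    {"slide":[0,-7,0],"dr":[0,0,0],"jaw":0},
    {"slide":[0,-8,0],"dr":[0,0,0],"jaw":0},
    {"slide":[0,-8,0],"dr":[0,0,0],"jaw":0},
    {"slide":[0,-8,0],"dr":[0,0,0],"jaw":0},
    {"slide":[0,-8,0],"dr":[0,0,0],"jaw":0},
    {"slide":[0,-8,0],"dr":[0,0,0],"jaw":0},
  ],
)

```text
clock: 12.35
position: [486.6, 211.3, 35.7]
ee_rot: [-0.106, 0.994, 0.002, 0.001]
contact_force: [-6.9, 14.3, 2.5]
gripper_width: 0.3
grasp_force: 7.8
```

Run:
```python
from h import *
p=(501.5,82.2,.213); s=arm.read_state(); print(s["position"],s["contact_force"],move(L2W(p,(12,128,36))[0],p[2]))
```

```text
[486.554 211.262  35.689] [-6.918 14.308  2.49 ] (array([ 0.674, -1.303, -0.319]), array([0.032, 0.02 , 0.   ]))
```

The fingertip is at y≈129 with 14 N, so it's at the dead stop. I'll retreat sideways, lift, and verify.

Emit:
step_arm(
  motion=[
    {"slide":[0,15,0],"dr":[0,0,0],"jaw":0},
    {"slide":[0,32,0],"dr":[0,0,0],"jaw":0},
    {"slide":[0,34,-30],"dr":[0,0,0],"jaw":0},
    {"slide":[10,34,-80],"dr":[0,0,0],"jaw":0},
    {"slide":[40,10,-135],"dr":[0,0,0],"jaw":0},
    {"slide":[70,-25,-180],"dr":[0,0,0],"jaw":0},
    {"slide":[70,-25,-180],"dr":[0,0,0],"jaw":0},
    {"slide":[70,-25,-180],"dr":[0,0,0],"jaw":0},
  ],
)

```text
clock: 13.35
position: [423.2, 168.4, 215.4]
ee_rot: [-0.106, 0.994, 0.0, -0.0]
contact_force: [-0.2, -0.1, 0.1]
gripper_width: -0.2
grasp_force: 0.0
```

Run:
```python
from h import *
s=arm.read_state(); print(s["position"],s["contact_force"])
im=optics.get_image("wrist"); cv2.imwrite("pics/w6.png",im[120:400,40:560])
```

```text
[423.215 168.361 215.41 ] [-0.196 -0.148  0.122]
```

View pics/w6.png

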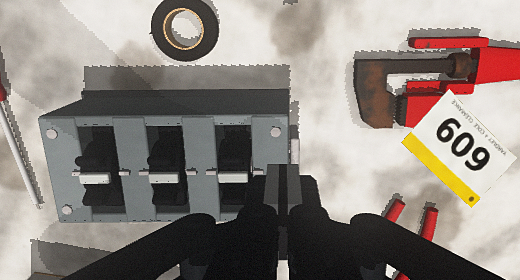

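The picture shows all three ribs home at (94,180), (169,178) and (235,177). The plate is tight against the case at (295,150), and the robot is clear of everything.

```bash
python3 -c "
from bench import arm
print(arm.job_done())"
```

```text
the job is handed in; nothing more can be done
None
```

The lock should be open: in the last picture all three ribs stood home and the release bar was in against its stop. I handed the job in just after 13 s; it returned no verdict.

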